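# Dial open a combination padlock and hold it up

## Task

The combination padlock lies dial-up on its bench plate, locked through the plate's staple. Turn its dial clockwise, feeling it click from notch to notch, until the dial's white pointer clicks home at the black mark on the case next to the shackle, then pull the shackle fully open. Lift the open lock off the plate and finish while holding it up, dial facing up, some 15 cm above the bench, without letting go; leave the meter, screwdriver and tip cleaner where they are.

Things in the scene. Friction and masses are not known exactly. Their poses are not given: they have to be found in the camera images.
- lock: Steel padlock, 0.25-0.5 kg, lying dial-up on the plate; case 60 (x) x 54 (y) x 28 mm. Origin: centre of the case's underside, 6 mm above the bench at the start; z up through the dial, -x to the shackle. 8 mm high guides of the plate locate it with 1 mm play: across both x faces and at the corners of the y faces; the middle 40 mm of the y faces is free for gripping.
- lock_plate: Fixed grey plate, 104 x 78 x 6 mm, from x = -56 to +48 mm of its origin, which lies on the bench under the lock's middle; axes as the lock's at the start. At x = -40 mm a staple of 5 mm wire, 32 mm high, arches over the shackle's short leg (y = -20 mm) from y = -29.5 to -10.5 mm. It holds the lock down until the shackle is pulled out more than 18 mm.
- dial_grip (a point): Centre of the top of the dial's metal bar grip (34 mm long, 12 mm thick, 22 mm high; its long axis points at the white pointer), on the dial's axis (the lock's z, mid-case), 56.5 mm above the case's underside. Under the grip is the dial's black disc of 42 mm diameter: fingertips have 22 mm below this point before they meet it. Grip it firmly (40 N).
- dial_pointer (a point): The raised white pointer on the rim of the black disc, 19 mm from the dial's axis, at one end of the bar grip (a black line on the bar's top marks that end). The dial is at the opening notch when the pointer lies towards -x of the lock, against the black mark on the case next to the shackle.
- lock_dial (a joint): Dial angle, rad, counter-clockwise from above positive; 0 = opening notch (pointer at the mark). It clicks into a notch every 0.419 (24 degrees), draws itself into the nearest when let go, and takes about 0.04 N m to leave one. Starts one to three notches on the positive side; turns from -0.45 to 1.5. The shackle is free only within about 0.14 of 0.
- shackle_bow (a point): Middle of the shackle's cross bar, an 8 mm steel bar along the lock's y, its middle 20 mm straight; 85 mm from the lock's centre towards -x while shut, 20 mm above the bench. The legs, 8 mm bars 14 mm above the case's underside, have 32 mm between them; inside the loop 38 mm is free between bar and staple.
- lock_shackle (a joint): How far the shackle is pulled out of the case, in m, towards -x of the lock: 0 shut, 0.026 fully open. It slides against about 4 N of friction, stays where it is left, never leaves the case, and is blocked unless the dial is at the opening notch.
- temp_meter: Yellow hand-held meter, 118 x 66 x 30 mm, lying about 15 cm from the lock, to be left alone. Origin at the centre of its underside.
- screwdriver_orange: Screwdriver with an orange handle, 145 x 20 x 21 mm, about 15 cm from the lock, to be left alone. Origin at the centre of its underside.
- tip_cleaner: Round black tin with brass wool, 68 mm diameter, 41 mm high, about 14 cm from the lock, to be left alone. Origin at the centre of its underside.
Not all that is in view belongs to the job. What is meant by the lock_plate is not red, and is the smaller of those in its own colour.

How it is judged:
By the outcome, as a careful person would: the job done as asked, in the order asked, and still so for the second after the job is handed in, while the arm keeps its last pose, push and grip.
It also fails if it takes over 58 s, if anything falls off the work surface, if the arm or the gripper's body presses on something with over 40 N, if the wrist force passes 120 N, or if a joint passes its speed limit or range.

## Robot

A 6-joint arm with a two-finger parallel gripper is mounted at the origin on a cart in front of the work surface, level with it; the furniture and walls round the work are solid. World frame = base frame: x ahead of the robot, y to its left, z up, the work surface at z = 0. Lengths are in m, angles in rad, forces in N, time in s.
With the tool pointing down it reaches from about 0.375 to 0.975 m from the base axis. Payload 3.8 kg.
Tool frame: the origin (TCP) lies at the very end of the fingers, on their centre line; the grasp point (between the pads) lies bot.grip_point_offset behind it (bot.grip_point_offset is the distance from the TCP to the grasp point, in m); z points along the fingers, y is the line along which they close (so a half turn about z gives the same grasp; the last joint's range is limited). The gripper opens to 85 mm and grips with 20 to 120 N. Pads are 22 mm wide; open, the fingers measure 114 mm over their backs; the gripper's body (76 mm by 85 mm) begins 54 mm behind the grasp point. The pads swing forward as they close: fully open they stand 13 mm farther back than shut.
Start: joints at [1.085, 0.264, 1.604, -0, 1.274, -0.037], TCP at [0.293, 0.608, 0.231] pointing down, gripper open.
Joint ranges: [-2.63, 2.63], [-0.94, 2.18], [0.31, 2.57], [-1.31, 4.45], [0, 2.66], [-2.55, 2.55]. Speed limits (rad/s): [2.57, 2.57, 3.14, 3.14, 3.14, 3.14].

## Interface

Orientations are given as a rotation vector (axis times angle).
In Python, from workcell import bot, vision gives the robot as it stands.
- The arm moves only by the tool play_rows, never from a script. Its argument "rows" is a list of rows, each an object of numbers: "dx", "dy", "dz": the shift along the tool's x, y, z as a fraction of full scale; "roll": the turn about the tool's z as a fraction of full scale; "fingers": the closure, from 0 (fully open) to 1 (shut). In form: [{"dx": .., "dy": .., "dz": .., "roll": .., "fingers": ..}, ...]. A call has 1 to 20 rows; each row shifts and turns the commanded pose from where the row before left it, along the tool's axes as they then stand; what a row does not reach is not made up. Full scale, the value 1, is 0.04 m for a shift and 4 degrees for a turn. A row lasts 1/12 s, in which the tool goes at most 41.7 mm and 7.16 degrees, less where a joint would pass 70% of its speed; a pose out of reach is approached as far as the arm can. A call with a number of a shift or a turn outside -1 to 1 is refused whole. A call with a gripper value outside its range is refused whole. The fingers move at their own pace and stop on an object; "grip_force" is the grip in N (left out, the last holds). Time passes only in rows, so rows that do not move let the fingers close. It gives the time, the measured TCP pose, the force and the opening at its end, in the units of the state.
- bot.read_state(): the state, without advancing time (a new reading comes with each control period).
- vision.read_camera(name): name is "scene" or "top"; returns a dict with "pixels" (420x560x3 uint8, red, green, blue), "depth" (420x560 float32, m along the optical axis (not along the pixel's ray), 0 where there is no reading), "fx", "fy", "cx", "cy" (pixels), "R" (3x3) and "t" (3): a world point X has camera coordinates R X + t. Camera axes: x right, y down, z forward; pixel columns grow to the right and rows downward; lengths in m; the calibration is good to about 2 mm. A picture is of the moment at which its call begins.
- bot.finish_job(): hands the job in, once; it reports no verdict.
The state is a dict: "time": time; "q": joint angles; "joint_vel": joint speeds; "joint_torque": joint torques, N m; "tool_pos": TCP position; "tcp_rot": TCP orientation; "wrist_force": force on the tool from outside, world axes, zero at the start; "torque": the same for the moment, N m; "width": opening from 0.0 (shut) to 1.0 (fully open).
Only numpy, scipy, OpenCV 4.12 (cv2) and the standard library are available. Lean on these libraries where they do the work, as an engineer would, in place of code of your own. Each camera call takes 0.05 s, during which the arm holds its last target. There are 200 camera calls.

## Working session

There is one attempt and no reset: what is moved stays moved. The work goes in short steps, Python scripts to look and compute and a tool call to move; the robot and the scene stay as the last step left them, time stands still between calls to the robot, and variables do not carry over. Pictures are saved under pics/ and viewed, on a budget of 10 in all, crops included, one or two more only if the job needs it, and the job is handed in when it is done.

Besides the shell and the picture viewer there is one more tool, called after "Request:" by a JSON object that holds its "op" and its "data", one argument or row to a line. play_rows: Moves the arm, as the interface text tells. Its arguments: {"type":"object","properties":{"rows":{"type":"array","items":{"type":"object","properties":{"dx":{"type":"number","minimum":-1,"maximum":1},"dy":{"type":"number","minimum":-1,"maximum":1},"dz":{"type":"number","minimum":-1,"maximum":1},"roll":{"type":"number","minimum":-1,"maximum":1},"fingers":{"type":"number"}}}},"grip_force":{"type":"number"}},"required":["rows"]}

```bash
ls; mkdir -p pics; cat > h.py <<'E'
import numpy as np,cv2
from workcell import bot,vision
def cam(n,save=None):
    c=vision.read_camera(n); np.savez('last_%s.npz'%n,**c)
    if save: cv2.imwrite('pics/'+save,cv2.cvtColor(c['pixels'],cv2.COLOR_RGB2BGR))
    return c
def load(n): return dict(np.load('last_%s.npz'%n))
def ray(c,u,v,z):
    R,t=c['R'],c['t']; o=-R.T@t
    d=R.T@np.array([(u-c['cx'])/c['fx'],(v-c['cy'])/c['fy'],1]); return o+d*(z-o[2])/d[2]
def pts(c):
    v,u=np.mgrid[0:420,0:560]; d=c['depth']
    P=np.stack([(u-c['cx'])/c['fx']*d,(v-c['cy'])/c['fy']*d,d],-1); return (P-c['t'])@c['R']
def proj(c,X):
    p=c['R']@np.array(X)+c['t']; return p[0]/p[2]*c['fx']+c['cx'],p[1]/p[2]*c['fy']+c['cy']
E
python3 - <<'E'
from h import *
a=cam('top','a.png');b=cam('scene','b.png')
cv2.imwrite('pics/ab.png',cv2.resize(cv2.hconcat([cv2.imread('pics/a.png'),cv2.imread('pics/b.png')]),(800,300)))
print(bot.read_state(),bot.grip_point_offset)
for c in(a,b): print(-c['R'].T@c['t'],c['R'],c['fx'])
E
```

```text
pics
{'time': 0.1, 'q': array([ 1.08511326e+00,  2.64687548e-01,  1.60523207e+00,  1.95413555e-05,
        1.27370141e+00, -3.69227898e-02]), 'joint_vel': array([-1.80963008e-03, -6.42282150e-04, -2.79292230e-03,  4.29669622e-04,
        3.50723069e-05, -1.60480353e-05]), 'joint_torque': array([ 9.38063640e-04, -5.16708148e+01, -3.68587554e+01, -1.73311414e-04,
        6.31329443e-03, -4.34455501e-05]), 'tool_pos': array([0.29255098, 0.60757963, 0.23008286]), 'tcp_rot': array([-0.69889875, -3.06230795,  0.0030699 ]), 'wrist_force': array([-0.65832701, -0.87698337,  0.60747588]), 'torque': array([ 0.06675387, -0.01202447,  0.02433775]), 'width': 1.0030234333368293} 0.0187
[ 0.40976458 -0.01378758  1.17736567] [[-0.02000085 -0.99972333 -0.01237885]
 [-0.98119547  0.02200458 -0.19175832]
 [ 0.19197766  0.00831074 -0.98136411]] 477.7413638461439
[ 0.15535913 -0.46021658  0.76484764] [[ 0.63718206 -0.77052009 -0.01725719]
 [-0.57312723 -0.4587398  -0.67903091]
 [ 0.51529039  0.44255688 -0.73390682]] 424.464601319983
```

View pics/a.png

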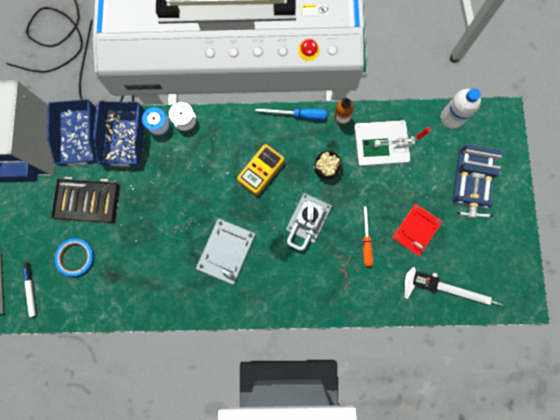

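View pics/b.png

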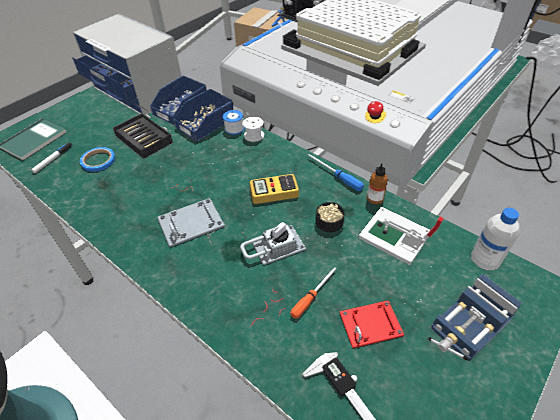

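Top view: the candidates for the plate are the grey plate with the padlock at (310,217), a larger empty grey plate at (226,250) and a red plate at (417,229). I choose (310,217), since it is the smaller grey one and carries the lock. The meter is at (262,169), the tin at (328,165) and the orange screwdriver at (368,238). Next is one close crop.

```bash
python3 - <<'E'
from h import *
a=load('top');b=load('scene')
A=cv2.imread('pics/a.png')[180:265,270:350];B=cv2.imread('pics/b.png')[210:275,230:315]
A=cv2.resize(A,(400,425),interpolation=cv2.INTER_CUBIC);B=cv2.resize(B,(400,306),interpolation=cv2.INTER_CUBIC)
o=np.zeros((425,800,3),np.uint8);o[:,:400]=A;o[:306,400:]=B
cv2.imwrite('pics/c.png',o)
P=pts(a)[180:265,270:350]
z=P[...,2]
for lo,hi in((.003,.012),(.016,.026),(.03,.037),(.039,.045),(.056,.07)):
    m=(z>lo)&(z<hi); q=P[m]; 
    r=cv2.minAreaRect((q[:,:2]*1000).astype(np.float32)); print(lo,m.sum(),q.mean(0).round(4),np.round(r[0],1),np.round(r[1],1),r[2])
for n,u,v in(('meter',262,169),('tin',328,165),('scr',368,238),('big',226,250),('lock',310,213)): print(n,pts(a)[v,u].round(3))
E
```

```text
0.003 1329 [ 0.5931 -0.0665  0.0053] [589.1 -66.7] [198.7 211.1] 88.71566009521484
0.016 179 [ 0.5521 -0.041   0.0224] [578.8 -55.2] [ 59.6 123.5] 68.0009765625
0.03 272 [ 0.5994 -0.0665  0.0339] [598.3 -64.1] [54.  71.5] 63.05070495605469
0.039 111 [ 0.6013 -0.0665  0.0415] [600.9 -67.2] [42.6 38.6] 7.693497657775879
0.056 78 [ 0.6024 -0.0668  0.0621] [602.9 -66.7] [12. 33.] 88.1719970703125
meter [0.72  0.049 0.026]
tin [ 0.725 -0.115  0.032]
scr [ 0.543 -0.206  0.02 ]
big [0.522 0.141 0.008]
lock [ 0.6   -0.065  0.064]
```

View pics/c.png

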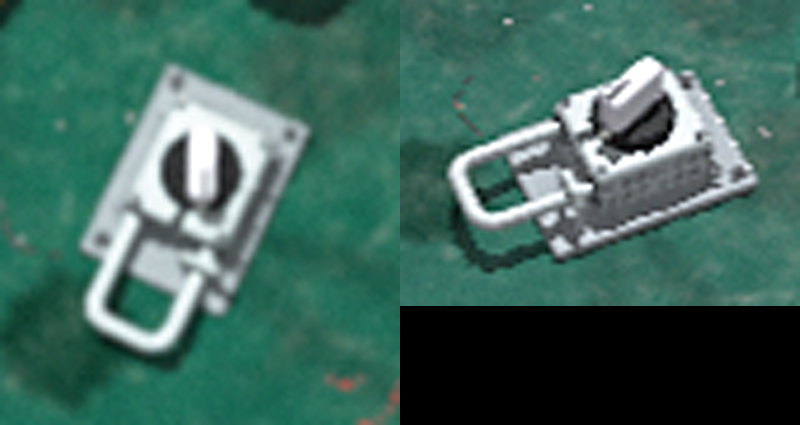

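```bash
python3 - <<'E'
from h import *
a=load('top');b=load('scene')
for c,(r0,r1,c0,c1) in((a,(180,265,270,350)),(b,(210,275,230,315))):
    P=pts(c)[r0:r1,c0:c1];z=P[...,2]
    hsv=cv2.cvtColor(c['pixels'],cv2.COLOR_RGB2HSV)[r0:r1,c0:c1]
    grey=(hsv[...,1]<60)
    def pca(q):
        m=q.mean(0);w,v=np.linalg.eigh(np.cov((q-m).T));return m.round(4),np.degrees(np.arctan2(v[1,1],v[0,1])).round(1),len(q)
    m=(z>.057)&(z<.067);print('bar',pca(P[m][:,:2]),P[m][:,2].mean())
    m=(z>.039)&(z<.045);print('disc',pca(P[m][:,:2]))
    lab=(grey&(z>.002)).astype(np.uint8)
    n,l,s,_=cv2.connectedComponentsWithStats(lab);k=1+np.argmax(s[1:,4]);l=l==k
    q=P[l&(z<.010)][:,:2]*1000;print('plate',cv2.minAreaRect(q.astype(np.float32)))
    q=P[l&(z>.029)&(z<.037)][:,:2]*1000;print('case',cv2.minAreaRect(q.astype(np.float32)))
    q=P[l&(z>.012)&(z<.026)][:,:2];C=np.array([.602,-.067]);d=np.linalg.norm(q-C,axis=1)
    print('bow end',d.max(),q[d>d.max()-.008].mean(0),np.degrees(np.arctan2(*(q[d>d.max()-.008].mean(0)-C)[::-1])))
E
```

```text
bar (array([ 0.603 , -0.0668]), np.float64(174.1), 71) 0.062278568136156204
disc (array([ 0.6013, -0.0665]), np.float64(97.2), 111)
plate ((584.8397827148438, -56.357215881347656), (78.87523651123047, 139.24842834472656), 62.32763671875)
case ((595.8866577148438, -62.91582107543945), (53.98182678222656, 76.92326354980469), 63.05070495605469)
bow end 0.08787254189899954 [ 0.52820991 -0.0290584 ] 152.78854954216825
bar (array([ 0.5978, -0.0651]), np.float64(176.6), 74) 0.060960661533481966
disc (array([ 0.5955, -0.0711]), np.float64(148.3), 82)
plate ((586.4655151367188, -57.941898345947266), (78.65569305419922, 124.71707916259766), 63.25094985961914)
case ((593.1879272460938, -61.894737243652344), (55.99222183227539, 73.18238830566406), 65.57408905029297)
bow end 0.09266775711528807 [ 0.52322117 -0.02866273] 154.05039126542704
```

The crop confirms the lock with its dial, and the shackle pointing down-left. The lock's -x points at about 153° in world and the bar at about 176°, so the dial is about +23°, which is one notch. The dial axis is near (0.600, -0.066), and the tool's x axis is already at about 154°.

Request:
{"op": "play_rows", "data": {
  "rows": [
    {"dx":-0.712,"dy":-0.59,"dz":0,"fingers":0},
    {"dx":-0.712,"dy":-0.59,"dz":0,"fingers":0},
    {"dx":-0.712,"dy":-0.59,"dz":0,"fingers":0},
    {"dx":-0.712,"dy":-0.59,"dz":0,"fingers":0},
    {"dx":-0.712,"dy":-0.59,"dz":0,"fingers":0},
    {"dx":-0.712,"dy":-0.59,"dz":0,"fingers":0},
    {"dx":-0.712,"dy":-0.59,"dz":0,"fingers":0},
    {"dx":-0.712,"dy":-0.59,"dz":0,"fingers":0},
    {"dx":-0.712,"dy":-0.59,"dz":0,"fingers":0},
    {"dx":-0.712,"dy":-0.59,"dz":0,"fingers":0},
    {"dx":-0.712,"dy":-0.59,"dz":0,"fingers":0},
    {"dx":-0.712,"dy":-0.59,"dz":0,"fingers":0},
    {"dx":-0.712,"dy":-0.59,"dz":0,"fingers":0},
    {"dx":-0.712,"dy":-0.59,"dz":0,"fingers":0},
    {"dx":-0.712,"dy":-0.59,"dz":0,"fingers":0},
    {"dx":-0.712,"dy":-0.59,"dz":0,"fingers":0},
    {"dx":-0.712,"dy":-0.59,"dz":0,"fingers":0},
    {"dx":-0.712,"dy":-0.59,"dz":0,"fingers":0},
    {"dx":-0.712,"dy":-0.59,"dz":0,"fingers":0},
    {"dx":-0.712,"dy":-0.59,"dz":0,"fingers":0}
  ]
}}

```text
validation failed for argument at $.ro...
```

Request:
{"op": "play_rows", "data": {
  "rows": [
    {"roll":-0.92,"dz":0.4,"fingers":0.5},
    {"roll":-0.92,"dz":0.4,"fingers":0.5},
    {"roll":-0.92,"dz":0.4,"fingers":0.5},
    {"roll":-0.92,"dz":0.4,"fingers":0.5},
    {"roll":-0.92,"dz":0.4,"fingers":0.5},
    {"roll":-0.92,"dz":0.4,"fingers":0.5},
    {"fingers":0.5},
    {"fingers":0.5},
    {"fingers":0.5}
  ]
}}

```text
validation failed for argument at $.ro...
```

```bash
cat >> h.py <<'E'
from scipy.spatial.transform import Rotation as Ro
def pose():
    s=bot.read_state();R=Ro.from_rotvec(s['tcp_rot']).as_matrix()
    print('t',round(s['time'],2),'p',s['tool_pos'].round(4),'xang',np.degrees(np.arctan2(R[1,0],R[0,0])).round(2),'zax',R[:,2].round(3),'F',s['wrist_force'].round(1),'T',s['torque'].round(2),'w',round(s['width'],3),'q',s['q'].round(2));return s,R
def goto(x,y):
    s,R=pose();d=np.array([x,y])-s['tool_pos'][:2]
    print('dx,dy full-scale units',(R[:2,:2].T@d/.04).round(3))
E
python3 -c "
from h import *
goto(.6003,-.066)"
```

```text
t 0.1 p [0.2926 0.6076 0.2301] xang 154.29 zax [-0.001 -0.002 -1.   ] F [-0.7 -0.9  0.6] T [ 0.07 -0.01  0.02] w 1.003 q [ 1.09  0.26  1.61  0.    1.27 -0.04]
dx,dy full-scale units [-14.238 -11.834]
```

Request:
{"op": "play_rows", "data": {
  "rows": [
    {"dx":-0.712,"dy":-0.59,"dz":0,"roll":0,"fingers":0}
  ]
}}

```text
time: 0.18
tool_pos: [0.306, 0.5781, 0.2301]
tcp_rot: [-0.693, -3.062, -0.003]
wrist_force: [0.3, -0.1, 0.7]
width: 1.001
```

All keys are needed in every row.

Request:
{"op": "play_rows", "data": {
  "rows": [
    {"dx":-0.71,"dy":-0.59,"dz":0,"roll":0,"fingers":0},
    {"dx":-0.71,"dy":-0.59,"dz":0,"roll":0,"fingers":0},
    {"dx":-0.71,"dy":-0.59,"dz":0,"roll":0,"fingers":0},
    {"dx":-0.71,"dy":-0.59,"dz":0,"roll":0,"fingers":0},
    {"dx":-0.71,"dy":-0.59,"dz":0,"roll":0,"fingers":0},
    {"dx":-0.71,"dy":-0.59,"dz":0,"roll":0,"fingers":0},
    {"dx":-0.71,"dy":-0.59,"dz":0,"roll":0,"fingers":0},
    {"dx":-0.71,"dy":-0.59,"dz":0,"roll":0,"fingers":0},
    {"dx":-0.71,"dy":-0.59,"dz":0,"roll":0,"fingers":0},
    {"dx":-0.71,"dy":-0.59,"dz":0,"roll":0,"fingers":0},
    {"dx":-0.71,"dy":-0.59,"dz":0,"roll":0,"fingers":0},
    {"dx":-0.71,"dy":-0.59,"dz":0,"roll":0,"fingers":0},
    {"dx":-0.71,"dy":-0.59,"dz":0,"roll":0,"fingers":0},
    {"dx":-0.71,"dy":-0.59,"dz":0,"roll":0,"fingers":0},
    {"dx":-0.71,"dy":-0.59,"dz":0,"roll":0,"fingers":0},
    {"dx":-0.71,"dy":-0.59,"dz":0,"roll":0,"fingers":0},
    {"dx":-0.71,"dy":-0.59,"dz":0,"roll":0,"fingers":0},
    {"dx":-0.71,"dy":-0.59,"dz":0,"roll":0,"fingers":0},
    {"dx":-0.71,"dy":-0.59,"dz":0,"roll":0,"fingers":0}
  ]
}}

```text
time: 1.77
tool_pos: [0.6, -0.0654, 0.2308]
tcp_rot: [-0.699, -3.062, -0.0]
wrist_force: [0.8, 0.6, -0.9]
width: 0.998
```

Request:
{"op": "play_rows", "data": {
  "rows": [
    {"dx":0,"dy":0,"dz":0.4,"roll":-0.92,"fingers":0.5},
    {"dx":0,"dy":0,"dz":0.4,"roll":-0.92,"fingers":0.5},
    {"dx":0,"dy":0,"dz":0.4,"roll":-0.92,"fingers":0.5},
    {"dx":0,"dy":0,"dz":0.4,"roll":-0.92,"fingers":0.5},
    {"dx":0,"dy":0,"dz":0.4,"roll":-0.92,"fingers":0.5},
    {"dx":0,"dy":0,"dz":0.4,"roll":-0.92,"fingers":0.5},
    {"dx":0,"dy":0,"dz":0,"roll":0,"fingers":0.5},
    {"dx":0,"dy":0,"dz":0,"roll":0,"fingers":0.5},
    {"dx":0,"dy":0,"dz":0,"roll":0,"fingers":0.5}
  ]
}}

```text
time: 2.52
tool_pos: [0.6002, -0.0636, 0.1359]
tcp_rot: [0.102, 3.139, -0.0]
wrist_force: [-0.8, 0.5, 0.5]
width: 0.503
```

```bash
python3 -c "
from h import *
goto(.6003,-.066)
c=cam('scene','d.png');cam('top','e.png')
u,v=map(int,proj(c,[.6,-.066,.06]));print(u,v)
A=cv2.imread('pics/d.png')[v-75:v+60,u-90:u+90];B=cv2.imread('pics/e.png')[170:270,260:360]
cv2.imwrite('pics/de.png',cv2.hconcat([cv2.resize(A,(500,375)),cv2.resize(B,(300,375))]))"
```

```text
t 2.52 p [ 0.6002 -0.0636  0.1359] xang 176.28 zax [ 0.001 -0.    -1.   ] F [-0.8  0.5  0.5] T [ 0.   -0.   -0.01] w 0.503 q [-0.15  0.21  1.86 -0.    1.08 -1.65]
dx,dy full-scale units [-0.006 -0.059]
279 227
```

View pics/de.png

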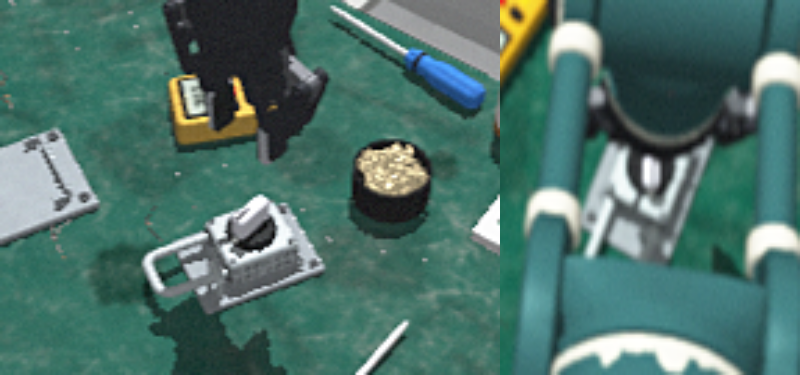

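The scene crop shows the fingers above the dial at crop (245,130) and the lock undisturbed at (255,235). The black line is on the shackle-side end of the bar. I'll descend over the bar and close.

Request:
{"op": "play_rows", "data": {
  "rows": [
    {"dx":0,"dy":-0.06,"dz":0.5,"roll":0,"fingers":0.5},
    {"dx":0,"dy":0,"dz":0.5,"roll":0,"fingers":0.5},
    {"dx":0,"dy":0,"dz":0.5,"roll":0,"fingers":0.5},
    {"dx":0,"dy":0,"dz":0.35,"roll":0,"fingers":0.5},
    {"dx":0,"dy":0,"dz":0.25,"roll":0,"fingers":0.5},
    {"dx":0,"dy":0,"dz":0.15,"roll":0,"fingers":0.5},
    {"dx":0,"dy":0,"dz":0,"roll":0,"fingers":0.5},
    {"dx":0,"dy":0,"dz":0,"roll":0,"fingers":0.5}
  ]
}}

```text
time: 3.28
tool_pos: [0.6004, -0.0661, 0.046]
tcp_rot: [0.1, 3.139, -0.0]
wrist_force: [0.8, -1.1, 0.4]
width: 0.5
```

Request:
{"op": "play_rows", "data": {
  "grip_force": 40,
  "rows": [
    {"dx":0,"dy":0,"dz":0,"roll":0,"fingers":1},
    {"dx":0,"dy":0,"dz":0,"roll":0,"fingers":1},
    {"dx":0,"dy":0,"dz":0,"roll":0,"fingers":1},
    {"dx":0,"dy":0,"dz":0,"roll":0,"fingers":1},
    {"dx":0,"dy":0,"dz":0,"roll":0,"fingers":1},
    {"dx":0,"dy":0,"dz":0,"roll":0,"fingers":1},
    {"dx":0,"dy":0,"dz":0,"roll":0,"fingers":1},
    {"dx":0,"dy":0,"dz":0,"roll":0,"fingers":1}
  ]
}}

```text
time: 3.95
tool_pos: [0.6008, -0.0659, 0.0464]
tcp_rot: [0.1, 3.138, 0.0]
wrist_force: [-0.1, 1.8, 5.9]
width: 0.129
```

```bash
python3 -c "
from h import *
pose()"
```

```text
t 3.95 p [ 0.6008 -0.0659  0.0464] xang 176.37 zax [ 0.002 -0.    -1.   ] F [-0.1  1.8  5.9] T [ 0.21 -0.    0.01] w 0.129 q [-0.15  0.31  1.92  0.    0.91 -1.66]
```

Request:
{"op": "play_rows", "data": {
  "rows": [
    {"dx":0,"dy":0,"dz":0,"roll":0.5,"fingers":1},
    {"dx":0,"dy":0,"dz":0,"roll":0.5,"fingers":1},
    {"dx":0,"dy":0,"dz":0,"roll":0.5,"fingers":1},
    {"dx":0,"dy":0,"dz":0,"roll":0.5,"fingers":1},
    {"dx":0,"dy":0,"dz":0,"roll":0,"fingers":1},
    {"dx":0,"dy":0,"dz":0,"roll":0,"fingers":1}
  ]
}}

```text
time: 4.45
tool_pos: [0.601, -0.0659, 0.0465]
tcp_rot: [0.318, 3.123, 0.0]
wrist_force: [0.2, 1.0, 5.3]
width: 0.126
```

```bash
python3 -c "
from h import *
pose()"
```

```text
t 4.45 p [ 0.601  -0.0659  0.0465] xang 168.36 zax [ 0.003 -0.    -1.   ] F [0.2 1.  5.3] T [ 0.23 -0.12 -0.01] w 0.126 q [-0.15  0.31  1.92  0.    0.91 -1.52]
```

Request:
{"op": "play_rows", "data": {
  "rows": [
    {"dx":0,"dy":0,"dz":0,"roll":0.5,"fingers":1},
    {"dx":0,"dy":0,"dz":0,"roll":0.5,"fingers":1},
    {"dx":0,"dy":0,"dz":0,"roll":0.5,"fingers":1},
    {"dx":0,"dy":0,"dz":0,"roll":0.5,"fingers":1},
    {"dx":0,"dy":0,"dz":0,"roll":0,"fingers":1},
    {"dx":0,"dy":0,"dz":0,"roll":0,"fingers":1}
  ]
}}

```text
time: 4.95
tool_pos: [0.601, -0.066, 0.0465]
tcp_rot: [0.536, 3.093, 0.0]
wrist_force: [1.5, 1.8, 4.6]
width: 0.128
```

```bash
python3 -c "
from h import *
pose()"
```

```text
t 4.95 p [ 0.601  -0.066   0.0465] xang 160.35 zax [ 0.003 -0.    -1.   ] F [1.5 1.8 4.6] T [ 0.13 -0.02 -0.01] w 0.128 q [-0.15  0.31  1.92  0.    0.91 -1.38]
```

Request:
{"op": "play_rows", "data": {
  "rows": [
    {"dx":0,"dy":0,"dz":0,"roll":0.5,"fingers":1},
    {"dx":0,"dy":0,"dz":0,"roll":0.5,"fingers":1},
    {"dx":0,"dy":0,"dz":0,"roll":0.5,"fingers":1},
    {"dx":0,"dy":0,"dz":0,"roll":0.4,"fingers":1},
    {"dx":0,"dy":0,"dz":0,"roll":0,"fingers":1},
    {"dx":0,"dy":0,"dz":0,"roll":0,"fingers":1}
  ]
}}

```text
time: 5.45
tool_pos: [0.601, -0.0661, 0.0465]
tcp_rot: [0.739, 3.051, 0.001]
wrist_force: [1.0, 0.9, 6.2]
width: 0.124
```

```bash
python3 -c "
from h import *
pose()"
```

```text
t 5.45 p [ 0.601  -0.0661  0.0465] xang 152.75 zax [ 0.002 -0.    -1.   ] F [1.  0.9 6.2] T [ 0.14 -0.05 -0.04] w 0.124 q [-0.15  0.31  1.92  0.    0.91 -1.25]
```

Request:
{"op": "play_rows", "data": {
  "rows": [
    {"dx":0,"dy":0,"dz":0,"roll":0,"fingers":0.5},
    {"dx":0,"dy":0,"dz":0,"roll":0,"fingers":0.5},
    {"dx":0,"dy":0,"dz":0,"roll":0,"fingers":0.5},
    {"dx":0,"dy":0,"dz":0,"roll":0,"fingers":0.5},
    {"dx":0,"dy":0,"dz":-0.5,"roll":0,"fingers":0.5},
    {"dx":0,"dy":0,"dz":-0.7,"roll":0,"fingers":0.5},
    {"dx":0,"dy":0,"dz":-0.7,"roll":0,"fingers":0.5},
    {"dx":0,"dy":0,"dz":-0.6,"roll":0,"fingers":0.5},
    {"dx":0,"dy":0,"dz":0,"roll":1,"fingers":0.6},
    {"dx":0,"dy":0,"dz":0,"roll":1,"fingers":0.6},
    {"dx":0,"dy":0,"dz":0,"roll":1,"fingers":0.6},
    {"dx":0,"dy":0,"dz":0,"roll":1,"fingers":0.6},
    {"dx":0,"dy":0,"dz":0,"roll":1,"fingers":0.6},
    {"dx":0,"dy":0,"dz":0,"roll":1,"fingers":0.6},
    {"dx":0,"dy":0,"dz":0,"roll":1,"fingers":0.6},
    {"dx":0,"dy":0,"dz":0,"roll":1,"fingers":0.6}
  ]
}}

```text
time: 6.78
tool_pos: [0.5993, -0.066, 0.1447]
tcp_rot: [-1.557, -2.728, 0.001]
wrist_force: [0.4, -0.4, -0.9]
width: 0.401
```

Request:
{"op": "play_rows", "data": {
  "rows": [
    {"dx":0,"dy":0,"dz":0,"roll":1,"fingers":0.6},
    {"dx":0,"dy":0,"dz":0,"roll":1,"fingers":0.6},
    {"dx":0,"dy":0,"dz":0,"roll":1,"fingers":0.6},
    {"dx":0,"dy":0,"dz":0,"roll":1,"fingers":0.6},
    {"dx":0,"dy":0,"dz":0,"roll":1,"fingers":0.6},
    {"dx":0,"dy":0,"dz":0,"roll":1,"fingers":0.6},
    {"dx":0,"dy":0,"dz":0,"roll":1,"fingers":0.6},
    {"dx":0,"dy":0,"dz":0,"roll":1,"fingers":0.6},
    {"dx":0,"dy":0,"dz":0,"roll":1,"fingers":0.6},
    {"dx":0,"dy":0,"dz":0,"roll":1,"fingers":0.6},
    {"dx":0,"dy":0,"dz":0,"roll":1,"fingers":0.6},
    {"dx":0,"dy":0,"dz":0,"roll":1,"fingers":0.6},
    {"dx":0,"dy":0,"dz":0,"roll":1,"fingers":0.6},
    {"dx":0,"dy":0,"dz":0,"roll":1,"fingers":0.6},
    {"dx":0,"dy":0,"dz":0,"roll":0.5,"fingers":0.6},
    {"dx":0,"dy":0,"dz":0,"roll":0,"fingers":0.6},
    {"dx":0,"dy":0,"dz":0,"roll":0,"fingers":0.6}
  ]
}}

```text
time: 8.2
tool_pos: [0.5994, -0.066, 0.1449]
tcp_rot: [-2.681, -1.637, 0.001]
wrist_force: [0.6, 0.3, 0.1]
width: 0.398
```

```bash
python3 -c "
from h import *
goto(.525,-.027)
c=cam('scene','f.png')
A=cv2.imread('pics/f.png')[185:290,220:340]
cv2.imwrite('pics/f2.png',cv2.resize(A,(680,595),interpolation=cv2.INTER_CUBIC))
P=pts(c);z=P[...,2];m=(z>.057)&(z<.067);m[:210]=0;m[280:]=0;m[:,:230]=0;m[:,315:]=0
q=P[m][:,:2];k=q-q.mean(0);w,v=np.linalg.eigh(k.T@k);print(q.mean(0),len(q),np.degrees(np.arctan2(v[1,1],v[0,1])))
"
```

```text
t 8.2 p [ 0.5994 -0.066   0.1449] xang 62.83 zax [-0.001  0.    -1.   ] F [0.6 0.3 0.1] T [-0.   -0.05  0.03] w 0.398 q [-0.15  0.2   1.85 -0.    1.09  0.32]
dx,dy full-scale units [ 0.018 -2.1  ]
[ 0.5981444  -0.06520193] 77 152.13362779767996
```

View pics/f2.png

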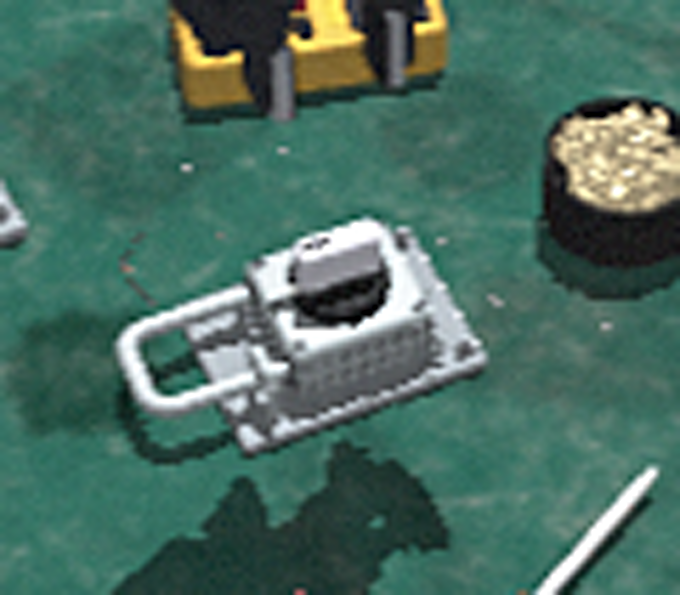

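The crop shows the bar parallel to the lock's long axis (152°, lock -x is about 153°), with the black line at crop (315,243) on the shackle side. The dial is home at the mark. Now the shackle bow.

Request:
{"op": "play_rows", "data": {
  "rows": [
    {"dx":0.02,"dy":-0.7,"dz":0,"roll":0,"fingers":0.6},
    {"dx":0,"dy":-0.7,"dz":0,"roll":0,"fingers":0.6},
    {"dx":0,"dy":-0.7,"dz":0,"roll":0,"fingers":0.6},
    {"dx":0,"dy":0,"dz":0.6,"roll":0,"fingers":0.6},
    {"dx":0,"dy":0,"dz":0.6,"roll":0,"fingers":0.6},
    {"dx":0,"dy":0,"dz":0.6,"roll":0,"fingers":0.6},
    {"dx":0,"dy":0,"dz":0.4,"roll":0,"fingers":0.6},
    {"dx":0,"dy":0,"dz":0,"roll":0,"fingers":0.6},
    {"dx":0,"dy":0,"dz":0,"roll":0,"fingers":0.6}
  ]
}}

```text
time: 9.0
tool_pos: [0.5243, -0.0267, 0.0564]
tcp_rot: [-2.68, -1.636, 0.003]
wrist_force: [-0.4, -0.9, -0.3]
width: 0.397
```

```bash
python3 -c "
from h import *
goto(.525,-.027)
c=cam('scene','g.png')
A=cv2.imread('pics/g.png')[175:280,210:330]
cv2.imwrite('pics/g2.png',cv2.resize(A,(680,595),interpolation=cv2.INTER_CUBIC))
"
```

```text
t 9.0 p [ 0.5243 -0.0267  0.0564] xang 62.8 zax [-0.003  0.    -1.   ] F [-0.4 -0.9 -0.3] T [-0.02 -0.02 -0.01] w 0.397 q [-0.1   0.16  2.08 -0.    0.9   0.38]
dx,dy full-scale units [0.001 0.018]
```

View pics/g2.png

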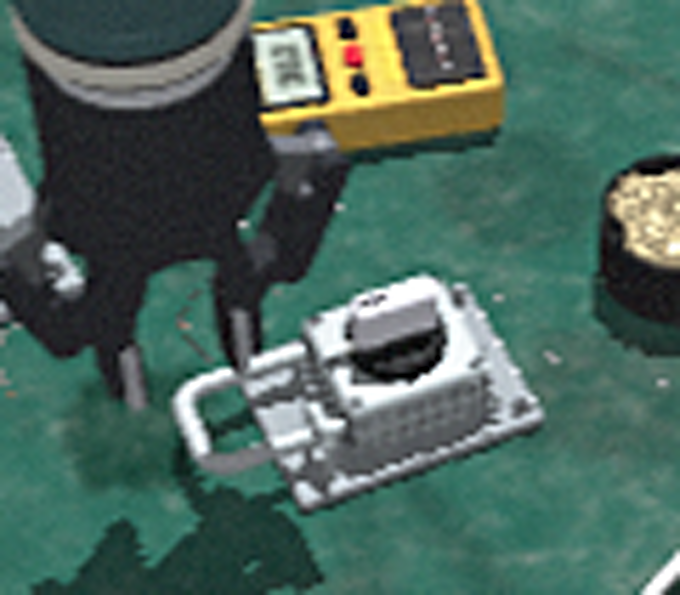

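The fingers are at crop (130,385) and (240,340), ready to straddle the cross bar at (195,425) from above. Descending and closing.

Request:
{"op": "play_rows", "data": {
  "rows": [
    {"dx":0,"dy":0.02,"dz":0.35,"roll":0,"fingers":0.6},
    {"dx":0,"dy":0,"dz":0.35,"roll":0,"fingers":0.6},
    {"dx":0,"dy":0,"dz":0.25,"roll":0,"fingers":0.6},
    {"dx":0,"dy":0,"dz":0.15,"roll":0,"fingers":0.6},
    {"dx":0,"dy":0,"dz":0,"roll":0,"fingers":0.6}
  ]
}}

```text
time: 9.47
tool_pos: [0.5257, -0.0272, 0.0127]
tcp_rot: [-2.681, -1.636, 0.002]
wrist_force: [-0.7, -0.5, 0.2]
width: 0.402
```

Request:
{"op": "play_rows", "data": {
  "grip_force": 40,
  "rows": [
    {"dx":0,"dy":0,"dz":0,"roll":0,"fingers":1},
    {"dx":0,"dy":0,"dz":0,"roll":0,"fingers":1},
    {"dx":0,"dy":0,"dz":0,"roll":0,"fingers":1},
    {"dx":0,"dy":0,"dz":0,"roll":0,"fingers":1},
    {"dx":0,"dy":0,"dz":0,"roll":0,"fingers":1},
    {"dx":0,"dy":0,"dz":0,"roll":0,"fingers":1},
    {"dx":0,"dy":0,"dz":0,"roll":0,"fingers":1},
    {"dx":0,"dy":0,"dz":0,"roll":0,"fingers":1}
  ]
}}

```text
time: 10.13
tool_pos: [0.5252, -0.0269, 0.0134]
tcp_rot: [-2.681, -1.635, 0.002]
wrist_force: [-4.3, 2.3, 3.0]
width: 0.069
```

```bash
python3 -c "
from h import *
pose()
"
```

```text
t 10.13 p [ 0.5252 -0.0269  0.0134] xang 62.76 zax [-0.002  0.    -1.   ] F [-4.3  2.3  3. ] T [0.33 0.75 0.01] w 0.069 q [-0.1   0.23  2.1   0.    0.82  0.38]
```

Request:
{"op": "play_rows", "data": {
  "rows": [
    {"dx":0,"dy":-0.1,"dz":0,"roll":0,"fingers":1},
    {"dx":0,"dy":-0.1,"dz":0,"roll":0,"fingers":1},
    {"dx":0,"dy":-0.1,"dz":0,"roll":0,"fingers":1},
    {"dx":0,"dy":0,"dz":0,"roll":0,"fingers":1},
    {"dx":0,"dy":0,"dz":0,"roll":0,"fingers":1}
  ]
}}

```text
time: 10.55
tool_pos: [0.5165, -0.0219, 0.014]
tcp_rot: [2.68, 1.635, 0.003]
wrist_force: [2.9, -2.5, 1.0]
width: 0.07
```

Request:
{"op": "play_rows", "data": {
  "rows": [
    {"dx":0,"dy":-0.1,"dz":0,"roll":0,"fingers":1},
    {"dx":0,"dy":-0.1,"dz":0,"roll":0,"fingers":1},
    {"dx":0,"dy":-0.1,"dz":0,"roll":0,"fingers":1},
    {"dx":0,"dy":-0.05,"dz":0,"roll":0,"fingers":1},
    {"dx":0,"dy":-0.02,"dz":0,"roll":0,"fingers":1},
    {"dx":0,"dy":0,"dz":0,"roll":0,"fingers":1},
    {"dx":0,"dy":0,"dz":0,"roll":0,"fingers":1}
  ]
}}

```text
time: 11.13
tool_pos: [0.5023, -0.0148, 0.0133]
tcp_rot: [-2.682, -1.636, -0.0]
wrist_force: [3.3, -2.1, 0.6]
width: 0.073
```

```bash
python3 -c "
from h import *
s,R=pose();print((s['tool_pos']-[.5252,-.0269,0])@R)
"
```

```text
t 11.13 p [ 0.5023 -0.0148  0.0133] xang 62.77 zax [-0.  0. -1.] F [ 3.3 -2.1  0.6] T [-0.26 -0.52 -0.01] w 0.073 q [-0.08  0.19  2.15  0.    0.8   0.4 ]
[ 0.0002998  -0.02595114 -0.01331225]
```

Request:
{"op": "play_rows", "data": {
  "rows": [
    {"dx":0,"dy":-0.03,"dz":0,"roll":0,"fingers":1},
    {"dx":0,"dy":-0.03,"dz":0,"roll":0,"fingers":1},
    {"dx":0,"dy":0,"dz":0,"roll":0,"fingers":1},
    {"dx":0,"dy":0,"dz":0,"roll":0,"fingers":1}
  ]
}}

```text
time: 11.47
tool_pos: [0.5008, -0.014, 0.0135]
tcp_rot: [2.681, 1.636, 0.001]
wrist_force: [5.1, -2.5, 0.1]
width: 0.074
```

```bash
python3 -c "
from h import *
s,R=pose();print((s['tool_pos']-[.5252,-.0269,0])@R)
"
```

```text
t 11.47 p [ 0.5008 -0.014   0.0135] xang 62.78 zax [ 0.001 -0.    -1.   ] F [ 5.1 -2.5  0.1] T [-0.49 -0.75  0.07] w 0.074 q [-0.08  0.18  2.15 -0.    0.8   0.4 ]
[ 0.00028472 -0.02756775 -0.01351022]
```

Request:
{"op": "play_rows", "data": {
  "rows": [
    {"dx":0,"dy":-0.03,"dz":0,"roll":0,"fingers":1},
    {"dx":0,"dy":-0.03,"dz":0,"roll":0,"fingers":1},
    {"dx":0,"dy":0,"dz":0,"roll":0,"fingers":1},
    {"dx":0,"dy":0,"dz":0,"roll":0,"fingers":1}
  ]
}}

```text
time: 11.8
tool_pos: [0.5009, -0.0139, 0.0142]
tcp_rot: [2.678, 1.634, 0.006]
wrist_force: [7.8, -7.0, -1.5]
width: 0.071
```

```bash
python3 -c "
from h import *
s,R=pose();print((s['tool_pos']-[.5252,-.0269,0])@R)
"
```

```text
t 11.8 p [ 0.5009 -0.0139  0.0142] xang 62.8 zax [ 0.006 -0.002 -1.   ] F [ 7.8 -7.  -1.5] T [-1.16 -1.33  0.01] w 0.071 q [-0.08  0.18  2.16 -0.    0.8   0.4 ]
[ 0.00044345 -0.02750939 -0.01435908]
```

The force rises to about 10 N with no more travel at 27.5 mm (26 mm plus play), so the shackle is fully open. I'll relax, release, go up and turn back.

Request:
{"op": "play_rows", "data": {
  "rows": [
    {"dx":0,"dy":0.06,"dz":0,"roll":0,"fingers":0.7},
    {"dx":0,"dy":0,"dz":0,"roll":0,"fingers":0.7},
    {"dx":0,"dy":0,"dz":0,"roll":0,"fingers":0.7},
    {"dx":0,"dy":0,"dz":0,"roll":0,"fingers":0.7},
    {"dx":0,"dy":0,"dz":-0.4,"roll":0,"fingers":0.7},
    {"dx":0,"dy":0,"dz":-0.8,"roll":0,"fingers":0.7},
    {"dx":0,"dy":0,"dz":-0.8,"roll":0,"fingers":0.5},
    {"dx":0,"dy":0,"dz":-0.8,"roll":0,"fingers":0},
    {"dx":0,"dy":0,"dz":-0.3,"roll":-1,"fingers":0},
    {"dx":0,"dy":0,"dz":0,"roll":-1,"fingers":0},
    {"dx":0,"dy":0,"dz":0,"roll":-1,"fingers":0},
    {"dx":0,"dy":0,"dz":0,"roll":-1,"fingers":0},
    {"dx":0,"dy":0,"dz":0,"roll":-1,"fingers":0},
    {"dx":0,"dy":0,"dz":0,"roll":-1,"fingers":0},
    {"dx":0,"dy":0,"dz":0,"roll":-1,"fingers":0},
    {"dx":0,"dy":0,"dz":0,"roll":-1,"fingers":0}
  ]
}}

```text
time: 13.13
tool_pos: [0.499, -0.0134, 0.1366]
tcp_rot: [-2.122, -2.314, 0.002]
wrist_force: [-0.0, -0.3, 0.1]
width: 0.999
```

Request:
{"op": "play_rows", "data": {
  "rows": [
    {"dx":0,"dy":0,"dz":0,"roll":-1,"fingers":0},
    {"dx":0,"dy":0,"dz":0,"roll":-1,"fingers":0},
    {"dx":0,"dy":0,"dz":0,"roll":-1,"fingers":0},
    {"dx":0,"dy":0,"dz":0,"roll":-1,"fingers":0},
    {"dx":0,"dy":0,"dz":0,"roll":-1,"fingers":0},
    {"dx":0,"dy":0,"dz":0,"roll":-1,"fingers":0},
    {"dx":0,"dy":0,"dz":0,"roll":-1,"fingers":0},
    {"dx":0,"dy":0,"dz":0,"roll":-1,"fingers":0},
    {"dx":0,"dy":0,"dz":0,"roll":-1,"fingers":0},
    {"dx":0,"dy":0,"dz":0,"roll":-1,"fingers":0},
    {"dx":0,"dy":0,"dz":0,"roll":-1,"fingers":0},
    {"dx":0,"dy":0,"dz":0,"roll":-1,"fingers":0},
    {"dx":0,"dy":0,"dz":0,"roll":-1,"fingers":0},
    {"dx":0,"dy":0,"dz":0,"roll":-1,"fingers":0},
    {"dx":0,"dy":0,"dz":0,"roll":-0.4,"fingers":0},
    {"dx":0,"dy":0,"dz":0,"roll":0,"fingers":0}
  ]
}}

```text
time: 14.47
tool_pos: [0.4991, -0.0135, 0.1366]
tcp_rot: [-0.748, -3.049, 0.0]
wrist_force: [-0.3, -0.0, -0.1]
width: 0.997
```

```bash
python3 -c "
from h import *
goto(.596,-.0638)
c=cam('scene','i.png')
A=cv2.imread('pics/i.png')[185:290,205:325]
cv2.imwrite('pics/i2.png',cv2.resize(A,(680,595),interpolation=cv2.INTER_CUBIC))
P=pts(c);z=P[...,2]
m=(z>.057)&(z<.067);m[:210]=0;m[280:]=0;m[:,:230]=0;m[:,315:]=0
q=P[m][:,:2];k=q-q.mean(0);w,v=np.linalg.eigh(k.T@k);print(q.mean(0),len(q),np.degrees(np.arctan2(v[1,1],v[0,1])))
"
```

```text
t 14.47 p [ 0.4991 -0.0135  0.1366] xang 152.42 zax [-0.002  0.    -1.   ] F [-0.3 -0.  -0.1] T [-0.02  0.04 -0.03] w 0.997 q [-0.08  0.01  2.07  0.    1.06 -1.17]
dx,dy full-scale units [-2.73   0.006]
[ 0.59786041 -0.06467591] 75 154.3004461401073
```

View pics/i2.png

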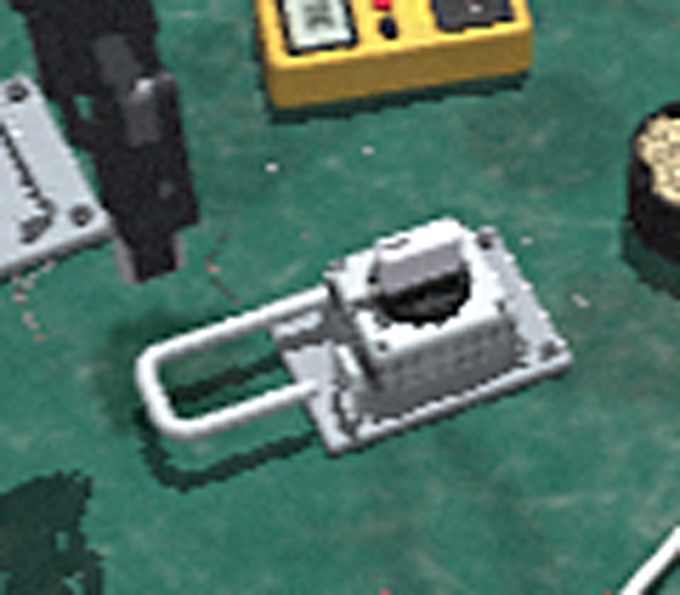

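The shackle at crop (150,390) is pulled well out, its short-leg end is clear of the staple at (345,360), and the dial is still at the mark. Now grip the case on its y faces.

Request:
{"op": "play_rows", "data": {
  "rows": [
    {"dx":-0.7,"dy":0,"dz":0,"roll":0,"fingers":0},
    {"dx":-0.7,"dy":0,"dz":0,"roll":0,"fingers":0},
    {"dx":-0.7,"dy":0,"dz":0,"roll":0,"fingers":0},
    {"dx":-0.63,"dy":0,"dz":0,"roll":0,"fingers":0},
    {"dx":0,"dy":0,"dz":0.5,"roll":0,"fingers":0},
    {"dx":0,"dy":0,"dz":0.6,"roll":0,"fingers":0},
    {"dx":0,"dy":0,"dz":0.6,"roll":0,"fingers":0},
    {"dx":0,"dy":0,"dz":0.6,"roll":0,"fingers":0},
    {"dx":0,"dy":0,"dz":0.3,"roll":0,"fingers":0},
    {"dx":0,"dy":0,"dz":0,"roll":0,"fingers":0},
    {"dx":0,"dy":0,"dz":0,"roll":0,"fingers":0}
  ]
}}

```text
time: 15.43
tool_pos: [0.5962, -0.0643, 0.0327]
tcp_rot: [-0.75, -3.049, 0.0]
wrist_force: [0.6, 0.8, 0.1]
width: 1.003
```

```bash
python3 -c "
from h import *
goto(.596,-.0638)
"
```

```text
t 15.43 p [ 0.5962 -0.0643  0.0327] xang 152.35 zax [-0.002  0.    -1.   ] F [0.6 0.8 0.1] T [-0.02 -0.04  0.01] w 1.003 q [-0.15  0.32  1.93  0.    0.89 -1.24]
dx,dy full-scale units [0.009 0.009]
```

Next: down 25 mm, then close gently, then firmer.

Request:
{"op": "play_rows", "data": {
  "grip_force": 25,
  "rows": [
    {"dx":0,"dy":0,"dz":0.3,"roll":0,"fingers":0},
    {"dx":0,"dy":0,"dz":0.2,"roll":0,"fingers":0},
    {"dx":0,"dy":0,"dz":0.1,"roll":0,"fingers":0},
    {"dx":0,"dy":0,"dz":0,"roll":0,"fingers":0},
    {"dx":0,"dy":0,"dz":0,"roll":0,"fingers":1},
    {"dx":0,"dy":0,"dz":0,"roll":0,"fingers":1},
    {"dx":0,"dy":0,"dz":0,"roll":0,"fingers":1},
    {"dx":0,"dy":0,"dz":0,"roll":0,"fingers":1},
    {"dx":0,"dy":0,"dz":0,"roll":0,"fingers":1},
    {"dx":0,"dy":0,"dz":0,"roll":0,"fingers":1}
  ]
}}

```text
time: 16.27
tool_pos: [0.5978, -0.0645, 0.0101]
tcp_rot: [0.75, 3.049, 0.001]
wrist_force: [0.1, 0.9, 3.5]
width: 0.628
```

Request:
{"op": "play_rows", "data": {
  "grip_force": 70,
  "rows": [
    {"dx":0,"dy":0,"dz":0,"roll":0,"fingers":1},
    {"dx":0,"dy":0,"dz":0,"roll":0,"fingers":1},
    {"dx":0,"dy":0,"dz":0,"roll":0,"fingers":1},
    {"dx":0,"dy":0,"dz":0,"roll":0,"fingers":1}
  ]
}}

```text
time: 16.6
tool_pos: [0.5981, -0.0646, 0.0104]
tcp_rot: [0.75, 3.049, 0.0]
wrist_force: [1.2, 0.6, 5.3]
width: 0.613
```

```bash
python3 -c "
from h import *
pose()
"
```

```text
t 16.6 p [ 0.5981 -0.0646  0.0104] xang 152.36 zax [ 0.002 -0.    -1.   ] F [1.2 0.6 5.3] T [ 0.18 -0.11 -0.01] w 0.613 q [-0.15  0.35  1.94  0.    0.85 -1.24]
```

Request:
{"op": "play_rows", "data": {
  "rows": [
    {"dx":0,"dy":0,"dz":-0.1,"roll":0,"fingers":1},
    {"dx":0,"dy":0,"dz":-0.15,"roll":0,"fingers":1},
    {"dx":0,"dy":0,"dz":-0.15,"roll":0,"fingers":1},
    {"dx":0,"dy":0,"dz":-0.1,"roll":0,"fingers":1},
    {"dx":0,"dy":0,"dz":0,"roll":0,"fingers":1},
    {"dx":0,"dy":0,"dz":0,"roll":0,"fingers":1}
  ]
}}

```text
time: 17.1
tool_pos: [0.5962, -0.0645, 0.029]
tcp_rot: [-0.75, -3.05, 0.0]
wrist_force: [-0.4, 0.3, -3.8]
width: 0.611
```

```bash
python3 -c "
from h import *
pose()
"
```

```text
t 17.1 p [ 0.5962 -0.0645  0.029 ] xang 152.36 zax [-0.001  0.    -1.   ] F [-0.4  0.3 -3.8] T [ 0.01 -0.   -0.08] w 0.611 q [-0.15  0.32  1.93 -0.    0.88 -1.24]
```

The load is 3.8 N (about 0.39 kg), so the lock is free of the plate. Raising the underside to about 0.15 m.

Request:
{"op": "play_rows", "data": {
  "rows": [
    {"dx":0,"dy":0,"dz":-0.15,"roll":0,"fingers":1},
    {"dx":0,"dy":0,"dz":-0.25,"roll":0,"fingers":1},
    {"dx":0,"dy":0,"dz":-0.35,"roll":0,"fingers":1},
    {"dx":0,"dy":0,"dz":-0.4,"roll":0,"fingers":1},
    {"dx":0,"dy":0,"dz":-0.4,"roll":0,"fingers":1},
    {"dx":0,"dy":0,"dz":-0.4,"roll":0,"fingers":1},
    {"dx":0,"dy":0,"dz":-0.4,"roll":0,"fingers":1},
    {"dx":0,"dy":0,"dz":-0.3,"roll":0,"fingers":1},
    {"dx":0,"dy":0,"dz":-0.25,"roll":0,"fingers":1},
    {"dx":0,"dy":0,"dz":-0.15,"roll":0,"fingers":1},
    {"dx":0,"dy":0,"dz":-0.1,"roll":0,"fingers":1},
    {"dx":0,"dy":0,"dz":0,"roll":0,"fingers":1},
    {"dx":0,"dy":0,"dz":0,"roll":0,"fingers":1},
    {"dx":0,"dy":0,"dz":0,"roll":0,"fingers":1}
  ]
}}

```text
time: 18.27
tool_pos: [0.5961, -0.0644, 0.1541]
tcp_rot: [-0.75, -3.049, 0.0]
wrist_force: [0.4, -0.8, -3.1]
width: 0.613
```

```bash
python3 -c "
from h import *
pose()
c=cam('scene','j.png')
u,v=map(int,proj(c,[.58,-.06,.15]));P=pts(c)
A=cv2.imread('pics/j.png')[v-75:v+75,u-100:u+100]
cv2.imwrite('pics/j2.png',cv2.resize(A,(800,600),interpolation=cv2.INTER_CUBIC))
"
```

```text
t 18.27 p [ 0.5961 -0.0644  0.1541] xang 152.36 zax [-0.002  0.    -1.   ] F [ 0.4 -0.8 -3.1] T [-0.09 -0.09  0.01] w 0.613 q [-0.15  0.18  1.85 -0.    1.11 -1.24]
```

View pics/j2.png

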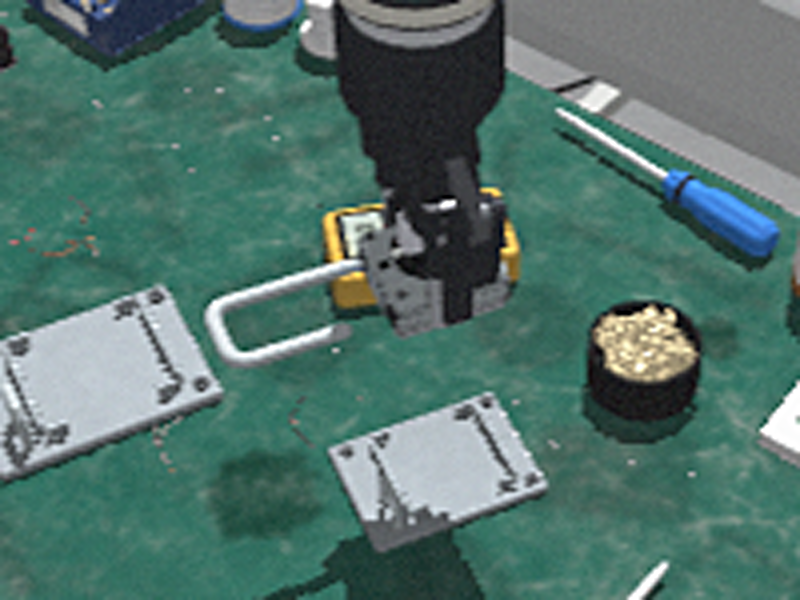

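The open lock is held level at crop (440,265), with the shackle extended at (275,310) and its short leg free at (345,330). The plate at (440,475) is empty, and the meter and tin are in place. Handing in.

```bash
python3 -c "
from h import *
c=load('top');pose();print(bot.finish_job())"
```

```text
t 18.32 p [ 0.5961 -0.0644  0.1541] xang 152.36 zax [-0.002  0.    -1.   ] F [ 0.1 -1.  -2.8] T [-0.04 -0.05  0.02] w 0.616 q [-0.15  0.18  1.85  0.    1.11 -1.24]
the job is handed in; nothing more can be done
None
```

I opened the padlock and handed the job in at 18.3 s with the lock held up, dial facing up, its underside about 15 cm above the bench.

- **Dial:** I turned it clockwise one notch (24°). Afterwards the bar measured 152–154°, and the lock's shackle direction is about 153°. I confirmed this by angle and picture; I did not see a distinct click in the torque readings.
- **Shackle:** I pulled it until it stopped, about 27.5 mm including play. The pull had risen to about 10 N there.
- **Lift:** I gripped the case at 70 N and raised it straight up, with a measured load of about 3–4 N. The last picture shows the lock level, the shackle's short leg free and the plate empty.
- **Other objects:** The last picture shows the meter and tin cleaner where they were. The orange screwdriver was not fully in that crop, but the arm never went near it.

No checks failed.

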